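# Seat and clamp a blank in the laser-marking fixture

### The job

Slide the aluminium blank along its channel until it is fully home against the red stop, without ramming it. Then screw the black knob down, letting your hand sink with it so that you neither pull up nor lean hard on it, until the orange sprung foot holds the blank: about an eighth of a turn past the point where you feel it touch, and never as much as a quarter turn past, or the blank is marked. Let go, and leave the other things on the table where they are.

Things in the scene. Friction and masses are not known exactly. Their poses are not given: they have to be found in the camera images.
- fixture: Fixed clamping fixture: dark steel base, top at z 20 mm, post and arm (32 mm wide, top z 105) carrying a vertical clamp screw. Origin on the table under the screw's axis; x runs along the channel from its open end (robot's side) to the red stop. In mm: base x -140 to 85, y +-48; brass rails 8 high, 52 apart, x -70 to 38; post x 49 to 83; arm x -22 to 83.
- stop: Red stop block across the channel, part of the fixture (same origin and axes); its face towards the robot is at fixture x = +38 mm, height 20 to 38 mm. Pushing the blank on it with more than 30 N rams it.
- blank: Loose aluminium blank 120 x 50 x 12 mm, about 190 g, white patch on top, lying on the base in the channel, sticking out towards the robot. Origin at the centre of its underside (z 20 mm); x along its length. Push its near end, at its x = -60 mm. Home: origin at fixture x = -22 mm, blank touching the stop. It starts 20 to 45 mm short of that.
- knob_top (a point): Centre of the top face of the black round knob (40 mm diameter, 28 mm high, white mark on top) on the screw's axis. The knob has 28 mm of free height to the arm at the start; it sinks with the screw.
- knob (a joint): Turn of the knob, rad, 0 at the start (fully up), grows as it is turned clockwise seen from above, up to 5.6. The screw and knob sink 30 mm per full turn (4.77 mm per rad). The turn takes about 0.13 N m unloaded, all friction, which can act either way when the hand stops; the screw stays where it is left.
- snap (a joint): Axial give (m) of the sprung brass snap fitting between knob and screw: + when the knob is pulled up, - when it is pushed down, 0 unloaded; 8 N per mm. It comes apart beyond 2.5 mm (20 N) either way.
- stem: The clamp screw with its orange sprung foot (22 mm diameter). Origin on the axis, moves with the screw; it does not tell the foot's height: the foot's shank is set differently each time, so it meets the blank after 5 to 17 mm of screw travel (1.05 to 3.6 rad). Its preloaded spring then gives 6 N at once plus 2.5 N per mm (at an eighth of a turn 15 N and 0.07 N m more torque; solid at 8.5 mm).
- mouse: Black computer mouse, 70 x 62 x 33 mm, bystander; origin under its centre.
- cleaner: White bottle with blue cap, 54 mm diameter, 130 mm high, bystander; origin under its centre.
- hexdriver: Red-handled screwdriver, 170 mm long, lying along its x, bystander; origin under its middle.
- tray: Blue open tray 130 x 100 x 35 mm, bystander; origin under its centre.
Things that resemble listed ones, but are neither listed nor needed, are in the scene too. Of the things that look like the fixture, the middle-sized one is meant.

How it is judged:
By the outcome, as a careful person would: the job done as asked, in the order asked, and still so for the second after the job is handed in, with the robot touching nothing.
It also fails if it takes over 72 s, if anything falls off the work surface, if the arm or the gripper's body presses on something with over 40 N, if the wrist force passes 120 N, or if a joint passes its speed limit or range.

### The arm

A 7-joint arm with a two-finger parallel gripper is mounted at the origin on the work surface. World frame = base frame: x ahead of the robot, y to its left, z up, the work surface at z = 0. Lengths are in m, angles in rad, forces in N, time in s.
With the tool pointing down it reaches from about 0.4 to 0.85 m from the base axis. Payload 10.4 kg.
Tool frame: the origin (TCP) lies between the finger pads; the fingertips stand ahead of it and the grasp point (between the pads) lies 3 mm ahead of it (r.tips_ahead is the z of the fingertips in the tool frame, in m); z points along the fingers, y is the line along which they close (so a half turn about z gives the same grasp; the last joint's range is limited). The gripper opens to 87 mm and grips with 3 to 60 N. Pads are 19 mm wide; open, the fingers measure 117 mm over their backs; the gripper's body (75 mm by 190 mm) begins 51 mm behind the grasp point.
Start: joints at [-1.279, 0.332, -0.065, 1.46, 0.022, 1.35, -0.088], TCP at [0.194, 0.594, 0.245] pointing down, gripper open.
Joint ranges: [-2.6, 2.6], [-0.5, 2.12], [-1.47, 1.34], [0.16, 2.42], [-1.27, 4.41], [0.06, 2.06], [-2.6, 2.6]. Speed limits (rad/s): [2.22, 2.22, 2.79, 2.79, 3.14, 3.14, 3.14].

### API

Orientations are given as a unit quaternion [x, y, z, w].
In Python, from bench import telemetry, camera, get_calibration, r gives the robot as it stands.
- The arm moves only by the tool drive_tool, never from a script. Its argument "series" is one flat list of numbers, 7 for each row, row after row: the turn, a rotation vector about the tool's x, y, z in units of 5 degrees (1.0 is 5 degrees), then the shift along the tool's x, y, z in units of 40 mm (1.0 is 40 mm), then the opening, from -1 (shut) to 1 (fully open). A call has 1 to 10 rows; each row is the pose to reach, as a shift and turn from the pose commanded when the call began, along the tool's axes at that moment; what a row does not reach only later rows make up. A row lasts 1/12 s, in which the tool goes at most 41.7 mm and 7.16 degrees, less where a joint would pass 70% of its speed; a pose out of reach is approached as far as the arm can. A call with a gripper value outside its range is refused whole. The fingers move at their own pace and stop on an object; "grip_force" is the grip in N (left out, the last holds). Time passes only in rows, so rows that repeat a pose let the fingers close. It gives the time, the measured TCP pose, the force, the opening and the grip force at its end, in the units of the state.
- telemetry.read_state(): the state, without advancing time (a new reading comes with each control period).
- camera(name): name is "side" or "top"; returns the picture (384x512x3 uint8, red, green, blue); there is no depth.
- get_calibration(name): a dict with "fovy" (degrees; the focal length in pixels is half the picture's height over the tangent of half this angle, whatever the lens; pixels are square), "cx", "cy" (the principal point, pixels), "xyz" and "rotation" of the camera in the world. Camera axes: x right, y up, looking along -z (the intrinsics and any distortion apply to the point x, -y, -z); pixel columns grow to the right and rows downward; lengths in m; the calibration is good to about 2 mm. A picture is of the moment at which its call begins. get_calibration takes no time and is no camera call.
- r.close_job(): hands the job in; it is judged then, once.
The state is a dict: "time": time; "joint_positions": joint angles; "joint_vel": joint speeds; "joint_torque": joint torques, N m; "ee_pos": TCP position; "eef_rot": TCP orientation; "ft_force": force on the tool from outside, world axes, zero at the start; "torque": the same for the moment, N m; "width": finger opening in m; "grip_force": force on a finger pad.
Only numpy, scipy, OpenCV 4.12 (cv2) and the standard library are available. Lean on these libraries where they do the work, as an engineer would, in place of code of your own. Each camera call takes 0.05 s, during which the arm holds its last target. There are 200 camera calls.

## Working session

There is one attempt and no reset: what is moved stays moved. The work goes in short steps, Python scripts to look and compute and a tool call to move; the robot and the scene stay as the last step left them, time stands still between calls to the robot, and variables do not carry over. Pictures are saved under pics/ and viewed, at most 10 in all, crops included, and the job is handed in when it is done.

Besides the shell and the picture viewer there is one more tool, called as name(argument=value, ...) on one line, values as JSON. drive_tool: Moves the arm, as the interface text tells. Its arguments: {"type":"object","properties":{"series":{"type":"array"},"grip_force":{"type":"number"}},"required":["series"]}

```bash
ls; mkdir -p pics; python3 - <<'E'
from bench import telemetry,camera,get_calibration,r
import cv2
for n in("side","top"):
    cv2.imwrite(f"pics/{n}0.png",cv2.resize(camera(n)[:,:,::-1],None,fx=1.5,fy=1.5,interpolation=cv2.INTER_CUBIC)); print(get_calibration(n))
print(telemetry.read_state(), r.tips_ahead)
E
```

```text
pics
{'fovy': 54.604710916713444, 'cx': 254.6113519019563, 'cy': 188.27901859327739, 'xyz': array([-0.06278827, -0.78399133,  0.92042008]), 'rotation': array([ 0.43318794, -0.13450951, -0.2477904 ,  0.85606969])}
{'fovy': 56.43098613116288, 'cx': 254.8344769528553, 'cy': 194.48660173053278, 'xyz': array([0.36524831, 0.15563332, 1.08785602]), 'rotation': array([-0.0511364 ,  0.06988464,  0.70596905, -0.7029288 ])}
{'time': 0.1, 'joint_positions': array([-1.27858686,  0.3328149 , -0.06472292,  1.46084448,  0.02163523,
        1.3499094 , -0.08850442]), 'joint_vel': array([-2.25769218e-04, -7.74373244e-06,  8.97979682e-04, -4.91404606e-04,
       -8.95025396e-04, -5.80762887e-04, -1.22372108e-03]), 'joint_torque': array([ 1.16446648e-03, -6.24546719e+01,  2.44647008e-02, -3.90717888e+01,
       -6.13628235e-02,  3.68329010e-02,  4.27395685e-05]), 'ee_pos': array([0.19342402, 0.59398364, 0.24383581]), 'eef_rot': array([ 1.56733830e-01,  9.87640672e-01, -6.37004031e-04, -5.83223672e-05]), 'ft_force': array([-0.1073006, -0.4542246,  0.3001395]), 'torque': array([-0.01044733,  0.01759187,  0.00053728]), 'grip_force': 0.0, 'width': 0.08698986881893596} 0.022
```

View pics/top0.png

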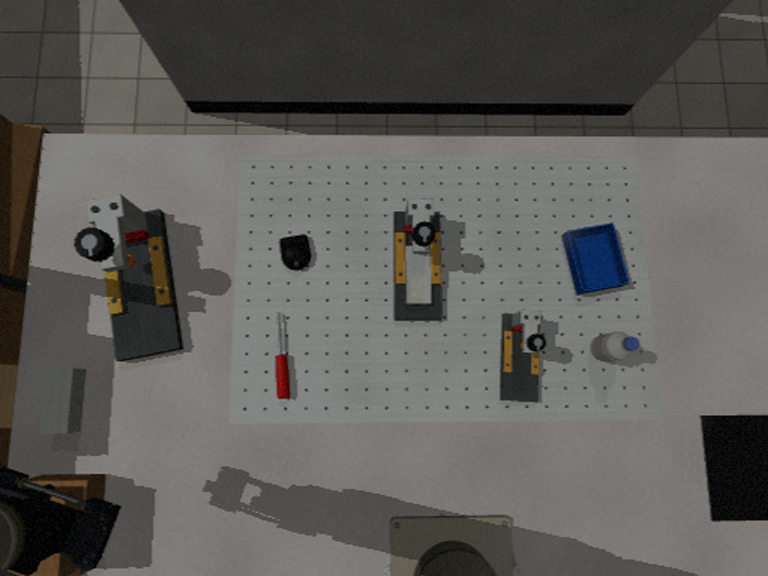

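View pics/side0.png

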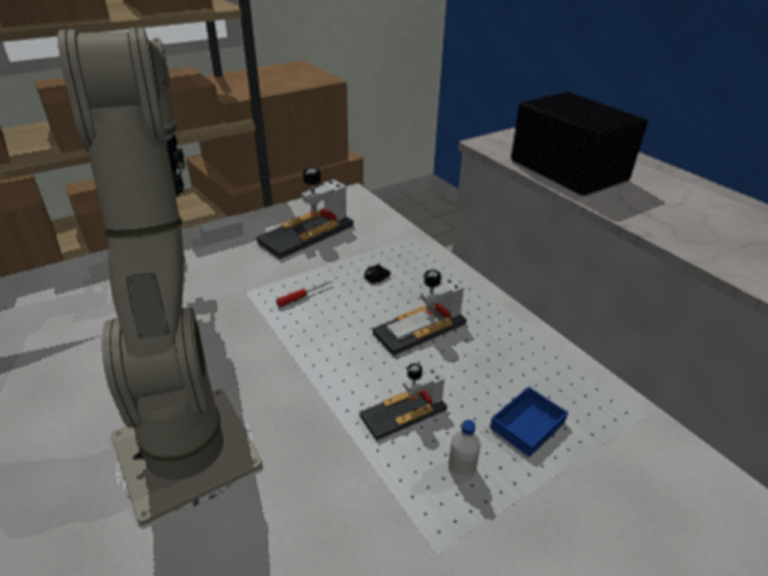

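The top view shows three fixture-like things: large at (135,270), middle at (418,265) and small at (522,355). The middle one is the middle-sized one and the only one with a blank. I'll confirm it in an enlarged crop.

```bash
cat > h.py <<'E'
import numpy as np,cv2
from scipy.spatial.transform import Rotation as R
from bench import telemetry,camera,get_calibration,r
def cam(n):
    c=get_calibration(n); f=192/np.tan(np.radians(c["fovy"]/2)); return c,f,R.from_quat(c["rotation"]).as_matrix()
def proj(n,P):
    c,f,M=cam(n); p=(np.atleast_2d(P)-c["xyz"])@M
    return np.c_[c["cx"]+f*p[:,0]/-p[:,2], c["cy"]-f*p[:,1]/-p[:,2]]
def unproj(n,uv,z):
    c,f,M=cam(n); uv=np.atleast_2d(uv); d=np.c_[(uv[:,0]-c["cx"])/f,-(uv[:,1]-c["cy"])/f,-np.ones(len(uv))]@M.T
    return c["xyz"]+d*((z-c["xyz"][2])/d[:,2])[:,None]
def crop(n,u0,v0,w,h,s):
    return cv2.resize(camera(n)[v0:v0+h,u0:u0+w,::-1],None,fx=s,fy=s,interpolation=cv2.INTER_CUBIC)
E
python3 - <<'E'
from h import *
a=crop("top",250,125,60,95,6); b=crop("side",240,170,75,70,5.7)
o=np.zeros((570,800,3),np.uint8); o[:a.shape[0],:a.shape[1]]=a; b=b[:, :800-a.shape[1]]; o[:b.shape[0],a.shape[1]:a.shape[1]+b.shape[1]]=b
cv2.imwrite("pics/c1.png",o)
E
```

```text
(no output)
```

View pics/c1.png

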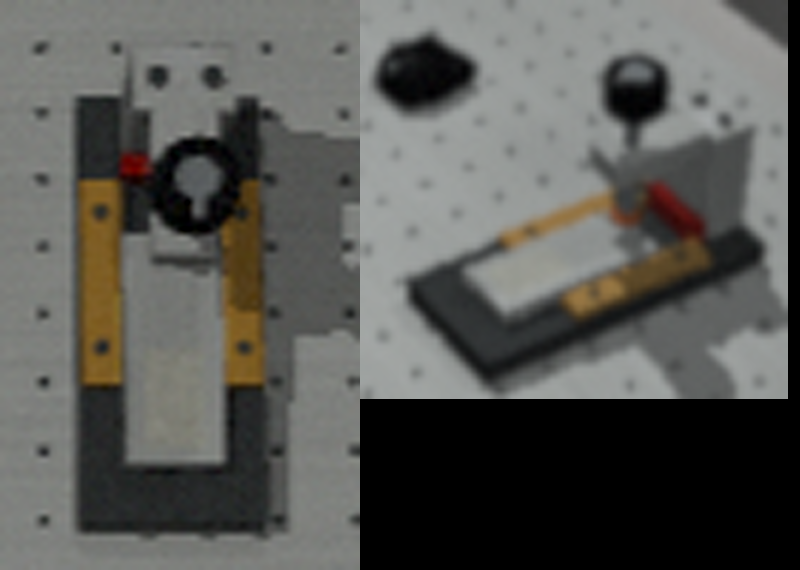

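This confirms it: the crop shows the middle fixture with the blank, two brass rails and the red stop at (135,165). The knob is at (197,185). I'll fit the pose from the base corners, rails and knob.

```bash
cat >> h.py <<'E'
from scipy.optimize import least_squares
E
python3 - <<'E'
from h import *
t=lambda x,y:((x+.5)/6-.5+250,(y+.5)/6-.5+125)
s=lambda x,y:((x-360+.5)/5.7-.5+240,(y+.5)/5.7-.5+170)
obs=[("top",t(77,531),(-140,48,20)),("top",t(265,531),(-140,-48,20)),("top",t(77,97),(85,48,20)),
("top",t(121,384),(-70,26,28)),("top",t(224,384),(-70,-26,28)),("top",t(121,180),(38,26,28)),
("side",s(411,283),(-140,48,20)),("side",s(488,362),(-140,-48,20)),("side",s(764,243),(85,-48,20)),
("side",s(637,76),(0,0,161)),("top",t(200,179),(0,0,161))]
def W(p,q): 
    c,S=np.cos(p[2]),np.sin(p[2]); q=np.array(q)/1e3; return np.array([p[0]+c*q[0]-S*q[1],p[1]+S*q[0]+c*q[1],q[2]])
f=lambda p:np.concatenate([proj(n,W(p,q))[0]-uv for n,uv,q in obs])
g=unproj("top",t(197,186),.15)[0]; print(g)
o=least_squares(f,[g[0],g[1],0],loss="soft_l1",f_scale=.5); print(o.x,np.degrees(o.x[2])); print(f(o.x).reshape(-1,2).round(2))
e=unproj("top",[t(125,465),t(226,465)],.032); c,S=np.cos(o.x[2]),np.sin(o.x[2])
d=(e-[o.x[0],o.x[1],0])[:,:2]; print("near edge fixture frame",d@np.array([[c,-S],[S,c]]))
print(unproj("top",t(200,179),.161))
for n,uv in(("mouse",(295,252)),("cleaner",(615,346)),("driver",(282,375)),("small",(535,343))): print(n,unproj("top",np.array(uv)/1.5,.03)[0])
E
```

```text
[0.63467393 0.05445083 0.15      ]
[ 0.63443159  0.05482464 -0.00999205] -0.5725020088815218
[[-0.02 -0.54]
 [ 0.5  -0.33]
 [-0.03 -0.06]
 [ 0.05  0.63]
 [ 0.07  0.78]
 [-0.08  0.05]
 [-0.77 -1.14]
 [-0.14  0.22]
 [ 1.13 -0.  ]
 [ 0.4  -0.73]
 [-0.22  0.12]]
near edge fixture frame [[-0.10985556  0.02457916]
 [-0.10948334 -0.02585477]]
[[0.63475788 0.05422669 0.161     ]]
mouse [0.63003016 0.30247029 0.03      ]
cleaner [ 0.43782297 -0.33545691  0.03      ]
driver [0.38483163 0.32241231 0.03      ]
small [ 0.44451009 -0.17544577  0.03      ]
```

Fixture axis is at (0.6344, 0.0546), yaw -0.6°. The blank's near end is at fixture x ≈ -109.7, so it has about 27.7 mm to go. I'll close the fingers and move to behind it.

drive_tool(series=[0,0,-0.35,-1,-0.9,0,-1,0,0,-0.7,-2,-1.8,0,-1,0,0,-1,-2.7,-2.5,0,-1,0,0,-1.3,-3.4,-3.1,0,-1,0,0,-1.6,-4.1,-3.7,0,-1,0,0,-1.9,-4.8,-4.4,0,-1,0,0,-2.2,-5.5,-5,0,-1,0,0,-2.5,-6.2,-5.6,0,-1,0,0,-2.8,-6.9,-6.3,0,-1,0,0,-3.1,-7.6,-6.9,0,-1], grip_force=20)

```text
time: 1.03
ee_pos: [0.3977, 0.2352, 0.2447]
eef_rot: [0.022, 1.0, 0.0, 0.0]
ft_force: [0.6, 0.7, 0.1]
width: 0.0282
grip_force: 0.0
```

```bash
cat >> h.py <<'E'
F=np.array([.6344,.0546]);YAW=-.0100
def st(goal=None,ang=None):
    s=telemetry.read_state(); M=R.from_quat(s["eef_rot"]).as_matrix(); a=np.degrees(np.arctan2(M[1,0],M[0,0]))
    print("t",round(s["time"],2),"p",(s["ee_pos"]*1e3).round(1),"toolx ang",a.round(2),"zax",M[:,2].round(3),"F",s["ft_force"].round(2),"T",s["torque"].round(3),"w",round(s["width"]*1e3,1),"q",s["joint_positions"].round(2))
    if goal is not None: print("shift units",(M.T@(np.array(goal)-s["ee_pos"])/.04).round(3))
    if ang is not None: print("turn units",round(-((ang-a+180)%360-180)/5,2))
def fx(x,y,z):
    c,S=np.cos(YAW),np.sin(YAW); return [F[0]+c*x-S*y,F[1]+S*x+c*y,z]
E
python3 -c "
from h import *
st(fx(-.14,0,.245),179.43)"
```

```text
t 1.03 p [397.7 235.2 244.7] toolx ang 177.48 zax [ 0.  0. -1.] F [0.56 0.69 0.11] T [ 0.093 -0.049 -0.017] w 28.2 q [-0.85 -0.04  0.21  1.88  0.01  1.3   0.89]
shift units [-2.612 -4.368 -0.01 ]
turn units -0.39
```

drive_tool(series=[0,0,-0.1,-0.6,-0.9,0,-1,0,0,-0.2,-1.1,-1.8,0,-1,0,0,-0.3,-1.6,-2.6,0,-1,0,0,-0.4,-2,-3.3,0,-1,0,0,-0.4,-2.3,-3.9,0,-1,0,0,-0.4,-2.6,-4.37,0,-1,0,0,-0.4,-2.6,-4.37,0.8,-1,0,0,-0.4,-2.6,-4.37,1.7,-1,0,0,-0.4,-2.6,-4.37,2.5,-1,0,0,-0.4,-2.6,-4.37,2.5,-1])

```text
time: 1.87
ee_pos: [0.4898, 0.0578, 0.1392]
eef_rot: [0.005, 1.0, -0.001, -0.004]
ft_force: [-1.3, -0.0, -1.1]
width: 0.0004
grip_force: 0.0
```

```bash
python3 -c "
from h import *
st(fx(-.135,0,.0475),179.43)"
```

```text
t 1.87 p [489.8  57.8 139.2] toolx ang 179.46 zax [-0.008 -0.003 -1.   ] F [-1.27 -0.04 -1.1 ] T [ 0.006  0.082 -0.01 ] w 0.4 q [-0.62  0.14  0.44  1.95 -0.07  1.08  1.41]
shift units [-0.26  -0.036  2.29 ]
turn units 0.01
```

drive_tool(series=[0,0,0,-0.1,0,0.4,-1,0,0,0,-0.2,0,0.8,-1,0,0,0,-0.2,0,1.2,-1,0,0,0,-0.2,0,1.6,-1,0,0,0,-0.2,0,1.7,-1,0,0,0,-0.2,0,1.7,-1,0,0,0,-0.2,0,1.7,-1,0,0,0,-0.2,0,1.7,-1])

```text
time: 2.53
ee_pos: [0.5022, 0.0587, 0.078]
eef_rot: [0.005, 1.0, 0.0, 0.001]
ft_force: [-0.7, 0.3, 0.0]
width: 0.0007
grip_force: 0.0
```

```bash
python3 -c "
from h import *
st(fx(-.135,0,.0475),179.43)"
```

```text
t 2.53 p [502.2  58.7  78. ] toolx ang 179.47 zax [ 0.002  0.001 -1.   ] F [-0.66  0.3   0.  ] T [0.011 0.064 0.023] w 0.7 q [-0.59  0.25  0.43  1.98 -0.13  0.94  1.46]
shift units [ 0.07  -0.07   0.763]
turn units 0.01
```

drive_tool(series=[0,0,0,0,-0.04,0.25,-1,0,0,0,0,-0.07,0.5,-1,0,0,0,0,-0.07,0.7,-1,0,0,0,0,-0.07,0.76,-1,0,0,0,0,-0.07,0.76,-1,0,0,0,0,-0.07,0.76,-1,0,0,0,-0.07,-0.07,0.76,-1,0,0,0,-0.14,-0.07,0.76,-1,0,0,0,-0.2,-0.07,0.76,-1,0,0,0,-0.2,-0.07,0.76,-1])

```text
time: 3.37
ee_pos: [0.5101, 0.0557, 0.0465]
eef_rot: [0.005, 1.0, 0.0, 0.0]
ft_force: [0.5, -0.5, 0.6]
width: 0.0005
grip_force: 0.0
```

```bash
python3 -c "
from h import *
st(fx(-.0915,0,.0475),179.43)"
```

```text
t 3.37 p [510.1  55.7  46.5] toolx ang 179.47 zax [ 0.001  0.    -1.   ] F [ 0.52 -0.45  0.61] T [ 0.025 -0.022  0.05 ] w 0.5 q [-0.57  0.31  0.42  1.98 -0.17  0.88  1.5 ]
shift units [-0.821  0.004 -0.025]
turn units 0.01
```

drive_tool(series=[0,0,0,-0.08,0,0,-1,0,0,0,-0.16,0,0,-1,0,0,0,-0.24,0,0,-1,0,0,0,-0.32,0,0,-1,0,0,0,-0.4,0,0,-1,0,0,0,-0.48,0,0,-1,0,0,0,-0.55,0,0,-1,0,0,0,-0.6,0,0,-1,0,0,0,-0.63,0,0,-1,0,0,0,-0.63,0,0,-1])

```text
time: 4.2
ee_pos: [0.5348, 0.0553, 0.0461]
eef_rot: [0.005, 1.0, -0.0, 0.0]
ft_force: [0.6, 1.1, -0.0]
width: 0.0005
grip_force: 0.0
```

drive_tool(series=[0,0,0,-0.02,0,0,-1,0,0,0,-0.04,0,0,-1,0,0,0,-0.06,0,0,-1,0,0,0,-0.06,0,0,-1])

```text
time: 4.53
ee_pos: [0.537, 0.0553, 0.0461]
eef_rot: [0.005, 1.0, 0.0, 0.0]
ft_force: [-0.8, -0.9, 0.0]
width: 0.0005
grip_force: 0.4
```

drive_tool(series=[0,0,0,-0.02,0,0,-1,0,0,0,-0.04,0,0,-1,0,0,0,-0.05,0,0,-1,0,0,0,-0.05,0,0,-1])

```text
time: 4.87
ee_pos: [0.539, 0.0553, 0.0461]
eef_rot: [0.005, 1.0, 0.0, 0.0]
ft_force: [-1.4, 0.8, 0.1]
width: 0.0001
grip_force: 0.4
```

drive_tool(series=[0,0,0,-0.02,0,0,-1,0,0,0,-0.04,0,0,-1,0,0,0,-0.04,0,0,-1])

```text
time: 5.12
ee_pos: [0.5406, 0.0553, 0.0461]
eef_rot: [0.005, 1.0, 0.0, 0.0]
ft_force: [-1.9, -0.3, -0.2]
width: 0.0006
grip_force: 0.3
```

```bash
python3 -c "
from h import *
st(fx(-.0915,0,.0475),179.43)
cv2.imwrite('pics/push.png',crop('top',240,115,80,110,5))"
```

```text
t 5.12 p [540.6  55.3  46.1] toolx ang 179.46 zax [ 0.  0. -1.] F [-1.88 -0.31 -0.2 ] T [ 0.097  0.144 -0.037] w 0.6 q [-0.54  0.38  0.42  1.9  -0.19  0.9   1.53]
shift units [-0.057  0.006 -0.034]
turn units 0.01
```

View pics/push.png

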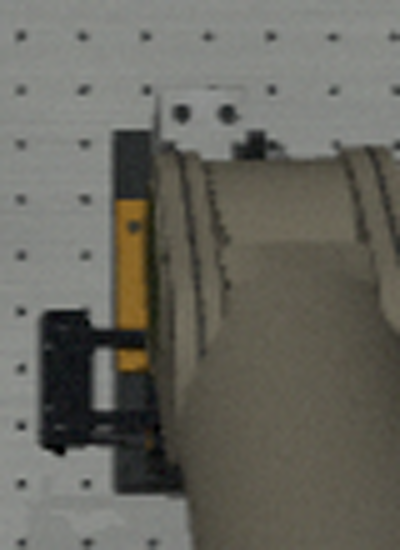

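The arm hides the blank in the top view, so I'll go by force. It reads about -1 to -2 N, consistent with sliding.

drive_tool(series=[0,0,0,-0.02,0,0,-1,0,0,0,-0.03,0,0,-1,0,0,0,-0.03,0,0,-1])

```text
time: 5.42
ee_pos: [0.5416, 0.0552, 0.0461]
eef_rot: [0.005, 1.0, 0.0, -0.0]
ft_force: [-1.8, 0.7, 0.6]
width: 0.0006
grip_force: 0.9
```

drive_tool(series=[0,0,0,-0.02,0,0,-1,0,0,0,-0.03,0,0,-1,0,0,0,-0.03,0,0,-1])

```text
time: 5.67
ee_pos: [0.5418, 0.0553, 0.046]
eef_rot: [0.005, 1.0, 0.0, -0.001]
ft_force: [-7.8, -0.2, 6.3]
width: 0.0002
grip_force: 3.7
```

drive_tool(series=[0,0,0,-0.02,0,0,-1,0,0,0,-0.03,0,0,-1,0,0,0,-0.03,0,0,-1])

```text
time: 5.92
ee_pos: [0.5419, 0.0553, 0.0458]
eef_rot: [0.005, 1.0, 0.0, -0.002]
ft_force: [-12.4, -0.2, 10.0]
width: 0.0007
grip_force: 6.3
```

It stalls at fixture x ≈ -92.5, where home was predicted, with a gentle 12 N. I'll back off, rise and check.

drive_tool(series=[0,0,0,0.1,0,0,-1,0,0,0,0.25,0,0,-1,0,0,0,0.5,0,0,-1,0,0,0,0.75,0,-0.2,-1,0,0,0,0.9,0,-0.9,0,0,0,0,1,0,-1.7,0.8,0,0,0,1.2,0,-2.5,0.8,0,0,0,1.4,0,-3.3,0.8,0,0,0,1.4,0,-4.1,0.8,0,0,0,1.4,0,-4.8,0.8])

```text
time: 6.75
ee_pos: [0.4879, 0.0556, 0.2406]
eef_rot: [0.005, 1.0, 0.001, 0.001]
ft_force: [0.8, 0.5, -0.7]
width: 0.0327
grip_force: 0.0
```

drive_tool(series=[0,0,-1,0.5,-0.7,0,0.8,0,0,-2,0.9,-1.4,0,0.8,0,0,-3,1.3,-2.1,0,0.8,0,0,-4,1.6,-2.8,0,0.8,0,0,-5,2,-3.4,0,0.8,0,0,-6,2,-4,0,0.8,0,0,-6,2,-4,0,0.8])

```text
time: 7.33
ee_pos: [0.4058, -0.1077, 0.2385]
eef_rot: [-0.255, 0.967, 0.0, 0.001]
ft_force: [0.7, 0.0, 0.6]
width: 0.0755
grip_force: 0.0
```

```bash
python3 -c "
from h import *
st(fx(0,0,.245),179.43)
a=crop('top',240,115,80,110,5); b=crop('side',240,170,70,60,5.5)
o=np.zeros((550,790,3),np.uint8); o[:,:400]=a; b=b[:,:390]; o[:b.shape[0],400:400+b.shape[1]]=b
cv2.imwrite('pics/home.png',o)"
```

```text
t 7.33 p [ 405.8 -107.7  238.5] toolx ang -150.49 zax [ 0.003  0.001 -1.   ] F [0.65 0.01 0.62] T [0.029 0.021 0.007] w 75.5 q [-0.54 -0.2   0.62  2.    0.12  1.31  2.13]
shift units [-6.972  0.718 -0.144]
turn units 6.02
```

View pics/home.png

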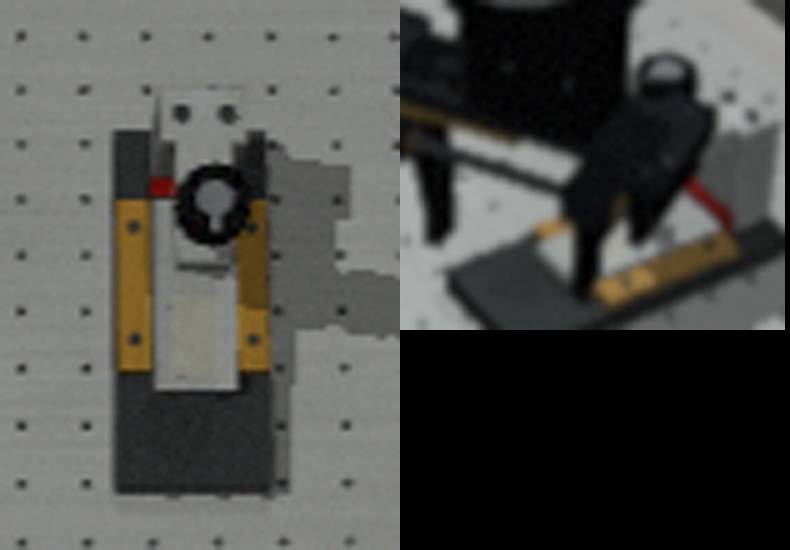

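The blank meets the red stop at (160,197). Its near edge moved 28.6 mm, so it is home. Next I go above the knob, winding joint 7 up so one grasp covers the whole turn.

drive_tool(series=[0,0,-0.6,-0.7,0.07,0,0.8,0,0,-1.2,-1.5,0.15,-0.05,0.8,0,0,-2,-2.3,0.23,-0.1,0.8,0,0,-3,-3.1,0.32,-0.14,0.8,0,0,-4,-4,0.4,-0.14,0.8,0,0,-5,-4.9,0.5,-0.14,0.8,0,0,-6,-5.8,0.6,-0.14,0.8,0,0,-6,-6.5,0.67,-0.14,0.8,0,0,-6,-6.97,0.72,-0.14,0.8,0,0,-6,-6.97,0.72,-0.14,0.8])

```text
time: 8.27
ee_pos: [0.6369, 0.0641, 0.2416]
eef_rot: [-0.498, 0.867, 0.001, -0.0]
ft_force: [-0.1, 0.2, -1.2]
width: 0.0784
grip_force: 0.0
```

drive_tool(series=[0,0,0,0,0,0,0.8,0,0,0,0,0,0,0.8,0,0,0,0,0,0,0.8])

```text
time: 8.52
ee_pos: [0.6346, 0.0582, 0.2439]
eef_rot: [-0.495, 0.869, 0.0, 0.0]
ft_force: [-0.6, -0.5, -0.6]
width: 0.0777
grip_force: 0.0
```

```bash
python3 -c "
from h import *
st([.6346,.0545,.157])"
```

```text
t 8.52 p [634.6  58.2 243.9] toolx ang -120.61 zax [-0.  0. -1.] F [-0.64 -0.46 -0.56] T [0.077 0.158 0.002] w 77.7 q [-0.57  0.39  0.54  1.45 -0.2   1.36  2.59]
shift units [ 0.08  -0.048  2.172]
```

drive_tool(series=[0,0,0.7,0.03,-0.02,0.2,0.8,0,0,1.5,0.06,-0.04,0.6,0.8,0,0,1.5,0.08,-0.05,1,0.8,0,0,1.5,0.08,-0.05,1.4,0.8,0,0,1.5,0.08,-0.05,1.7,0.8,0,0,1.5,0.08,-0.05,1.95,0.8,0,0,1.5,0.08,-0.05,2.1,0.8,0,0,1.5,0.08,-0.05,2.15,0.8,0,0,1.5,0.08,-0.05,2.15,0.8,0,0,1.5,0.08,-0.05,2.15,0.8])

```text
time: 9.35
ee_pos: [0.6356, 0.055, 0.1584]
eef_rot: [-0.438, 0.899, -0.0, 0.001]
ft_force: [0.7, 0.0, 0.4]
width: 0.0783
grip_force: 0.0
```

```bash
python3 -c "
from h import *
st([.6346,.0545,.157])"
```

```text
t 9.35 p [635.6  55.  158.4] toolx ang -128.04 zax [ 0.001  0.    -1.   ] F [0.68 0.03 0.38] T [0.082 0.016 0.012] w 78.3 q [-0.56  0.45  0.54  1.56 -0.24  1.2   2.5 ]
shift units [0.025 0.012 0.036]
```

drive_tool(series=[0,0,0,0.02,0.01,0.02,0.1,0,0,0,0.02,0.01,0.02,0.1,0,0,0,0.02,0.01,0.02,0.05,0,0,0,0.02,0.01,0.02,0.05,0,0,0,0.02,0.01,0.02,-0.15,0,0,0,0.02,0.01,0.02,-0.3,0,0,0,0.02,0.01,0.02,-0.5,0,0,0,0.02,0.01,0.02,-0.5,0,0,0,0.02,0.01,0.02,-0.5], grip_force=10)

```text
time: 10.1
ee_pos: [0.6344, 0.0546, 0.1569]
eef_rot: [-0.438, 0.899, 0.0, -0.0]
ft_force: [0.9, 0.8, 0.2]
width: 0.0399
grip_force: 10.0
```

```bash
cat >> h.py <<'E'
def tf():
    s=telemetry.read_state(); M=R.from_quat(s["eef_rot"]).as_matrix(); print("tool-frame force",(M.T@s["ft_force"]).round(2),"torque",(M.T@s["torque"]).round(3),"grip",round(s["grip_force"],1))
E
python3 -c "
from h import *
st([.6346,.0545,.157]);tf()"
```

```text
t 10.1 p [634.4  54.6 156.9] toolx ang -128.03 zax [-0.  0. -1.] F [0.86 0.82 0.21] T [ 0.14   0.117 -0.005] w 39.9 q [-0.56  0.45  0.54  1.56 -0.24  1.19  2.5 ]
shift units [-0.001 -0.007 -0.002]
tool-frame force [-1.18 -0.17 -0.21] torque [-0.178 -0.039  0.005] grip 10.0
```

drive_tool(series=[0,0,0,0,0,0,-0.5,0,0,0.4,0,0,0.004,-0.5,0,0,1,0,0,0.01,-0.5,0,0,1.6,0,0,0.017,-0.5,0,0,2.2,0,0,0.023,-0.5,0,0,2.8,0,0,0.029,-0.5,0,0,3.4,0,0,0.035,-0.5,0,0,4,0,0,0.042,-0.5,0,0,4.6,0,0,0.048,-0.5,0,0,5.2,0,0,0.054,-0.5], grip_force=25)

```text
time: 10.93
ee_pos: [0.6342, 0.0548, 0.1547]
eef_rot: [-0.224, 0.975, 0.0, -0.0]
ft_force: [-0.5, 1.7, 0.7]
width: 0.0394
grip_force: 25.0
```

```bash
python3 -c "
from h import *
st([.6345,.0546,.157]);tf()"
```

```text
t 10.93 p [634.2  54.8 154.7] toolx ang -154.16 zax [-0.  0. -1.] F [-0.49  1.67  0.7 ] T [0.197 0.34  0.156] w 39.4 q [-0.63  0.47  0.62  1.57 -0.29  1.2   2.07]
shift units [-0.003 -0.008 -0.057]
tool-frame force [-0.29  1.72 -0.7 ] torque [-0.326  0.22  -0.156] grip 25.0
```

```bash
cat > rd.py <<'E'
from h import *
s=telemetry.read_state(); M=R.from_quat(s["eef_rot"]).as_matrix(); a=np.degrees(np.arctan2(M[1,0],M[0,0])); d=(-128.03-a)%360
print("turn %.2f zerr %.2f mm Tz %.3f j7 %.4f q7 %.2f Ftool %s t %.2f"%(d,s["ee_pos"][2]*1e3-156.9+d/12,(M.T@s["torque"])[2],s["joint_torque"][6],s["joint_positions"][6],(M.T@s["ft_force"]).round(1),s["time"]))
E
python3 rd.py
```

```text
turn 26.13 zerr 0.00 mm Tz -0.156 j7 1.0902 q7 2.07 Ftool [-0.3  1.7 -0.7] t 10.93
```

drive_tool(series=[0,0,0.4,0,0,0.0042,-0.5,0,0,0.8,0,0,0.0083,-0.5,0,0,1.2,0,0,0.0125,-0.5])

```text
time: 11.18
ee_pos: [0.6343, 0.0549, 0.1542]
eef_rot: [-0.173, 0.985, 0.0, -0.0]
ft_force: [-1.3, 0.8, 0.5]
width: 0.0395
grip_force: 25.0
```

```bash
python3 rd.py
```

```text
turn 32.08 zerr 0.02 mm Tz -0.164 j7 0.6780 q7 1.98 Ftool [ 1.   1.2 -0.5] t 11.18
```

drive_tool(series=[0,0,0.4,0,0,0.0042,-0.5,0,0,0.8,0,0,0.0083,-0.5])

```text
time: 11.35
ee_pos: [0.6342, 0.0549, 0.1539]
eef_rot: [-0.138, 0.99, 0.0, -0.0]
ft_force: [-1.4, 1.5, 1.0]
width: 0.0395
grip_force: 25.0
```

```bash
python3 rd.py
```

```text
turn 36.08 zerr 0.00 mm Tz -0.096 j7 0.6846 q7 1.92 Ftool [ 0.9  1.8 -1. ] t 11.35
```

drive_tool(series=[0,0,0.4,0,0,0.0042,-0.5,0,0,0.8,0,0,0.0083,-0.5])

```text
time: 11.52
ee_pos: [0.6342, 0.055, 0.1536]
eef_rot: [-0.104, 0.995, 0.0, -0.0]
ft_force: [-1.5, 0.5, 0.6]
width: 0.0394
grip_force: 25.0
```

```bash
python3 rd.py
```

```text
turn 40.08 zerr 0.00 mm Tz -0.131 j7 0.6834 q7 1.85 Ftool [ 1.4  0.8 -0.6] t 11.52
```

drive_tool(series=[0,0,0.4,0,0,0.0042,-0.5,0,0,0.8,0,0,0.0083,-0.5])

```text
time: 11.68
ee_pos: [0.6342, 0.055, 0.1532]
eef_rot: [-0.069, 0.998, 0.0, -0.0]
ft_force: [-1.6, 2.0, 0.4]
width: 0.0395
grip_force: 25.0
```

```bash
python3 rd.py
```

```text
turn 44.07 zerr -0.00 mm Tz -0.139 j7 0.6822 q7 1.79 Ftool [ 1.3  2.2 -0.4] t 11.68
```

Joint 7's torque is very clean at constant speed (0.683), which makes it a good contact detector. I'll continue at the same rate.

drive_tool(series=[0,0,0.4,0,0,0.0042,-0.5,0,0,0.8,0,0,0.0083,-0.5,0,0,1.2,0,0,0.0125,-0.5])

```text
time: 11.93
ee_pos: [0.6342, 0.0551, 0.1527]
eef_rot: [-0.017, 1.0, 0.0, -0.0]
ft_force: [-0.9, 1.1, 0.8]
width: 0.0394
grip_force: 25.0
```

```bash
python3 rd.py
```

```text
turn 50.07 zerr -0.00 mm Tz -0.132 j7 0.6801 q7 1.69 Ftool [ 0.9  1.1 -0.8] t 11.93
```

drive_tool(series=[0,0,0.4,0,0,0.0042,-0.5,0,0,0.8,0,0,0.0083,-0.5,0,0,1.2,0,0,0.0125,-0.5])

```text
time: 12.18
ee_pos: [0.6342, 0.0551, 0.1522]
eef_rot: [0.036, 0.999, 0.0, -0.0]
ft_force: [-1.5, 1.3, 0.4]
width: 0.0399
grip_force: 25.0
```

```bash
python3 rd.py
```

```text
turn 56.07 zerr -0.02 mm Tz -0.115 j7 0.6781 q7 1.60 Ftool [ 1.6  1.2 -0.4] t 12.18
```

drive_tool(series=[0,0,0.4,0,0,0.0042,-0.5,0,0,0.8,0,0,0.0083,-0.5,0,0,1.2,0,0,0.0125,-0.5])

```text
time: 12.43
ee_pos: [0.6342, 0.0552, 0.1517]
eef_rot: [0.088, 0.996, 0.0, -0.0]
ft_force: [-1.3, 1.5, 0.5]
width: 0.0394
grip_force: 25.0
```

```bash
python3 rd.py
```

```text
turn 62.06 zerr -0.01 mm Tz -0.096 j7 0.6760 q7 1.50 Ftool [ 1.5  1.3 -0.5] t 12.43
```

drive_tool(series=[0,0,0.4,0,0,0.0042,-0.5,0,0,0.8,0,0,0.0083,-0.5,0,0,1.2,0,0,0.0125,-0.5])

```text
time: 12.68
ee_pos: [0.6342, 0.0553, 0.1512]
eef_rot: [0.14, 0.99, 0.0, -0.0]
ft_force: [-1.4, 1.4, 1.1]
width: 0.0393
grip_force: 25.0
```

```bash
python3 rd.py
```

```text
turn 68.06 zerr -0.02 mm Tz -0.160 j7 0.6738 q7 1.41 Ftool [ 1.8  1.  -1.1] t 12.68
```

drive_tool(series=[0,0,0.4,0,0,0.0042,-0.5,0,0,0.8,0,0,0.0083,-0.5,0,0,1.2,0,0,0.0125,-0.5])

```text
time: 12.93
ee_pos: [0.6342, 0.0553, 0.1507]
eef_rot: [0.192, 0.981, 0.0, -0.0]
ft_force: [-0.6, 1.5, -0.2]
width: 0.0396
grip_force: 25.0
```

```bash
python3 rd.py
```

```text
turn 74.06 zerr -0.01 mm Tz -0.136 j7 0.6716 q7 1.31 Ftool [1.1 1.2 0.2] t 12.93
```

drive_tool(series=[0,0,0.4,0,0,0.0042,-0.5,0,0,0.8,0,0,0.0083,-0.5,0,0,1.2,0,0,0.0125,-0.5])

```text
time: 13.18
ee_pos: [0.6343, 0.0554, 0.1503]
eef_rot: [0.243, 0.97, 0.0, -0.0]
ft_force: [-0.8, 2.0, 0.9]
width: 0.0393
grip_force: 25.0
```

```bash
python3 rd.py
```

```text
turn 80.05 zerr 0.03 mm Tz -0.151 j7 0.6692 q7 1.22 Ftool [ 1.7  1.4 -0.8] t 13.18
```

drive_tool(series=[0,0,0.4,0,0,0.0042,-0.5,0,0,0.8,0,0,0.0083,-0.5,0,0,1.2,0,0,0.0125,-0.5])

```text
time: 13.43
ee_pos: [0.6343, 0.0554, 0.1497]
eef_rot: [0.293, 0.956, 0.0, -0.0]
ft_force: [-1.5, 1.7, 0.8]
width: 0.0394
grip_force: 25.0
```

```bash
python3 rd.py
```

```text
turn 86.05 zerr 0.02 mm Tz -0.102 j7 0.6668 q7 1.12 Ftool [ 2.2  0.5 -0.8] t 13.43
```

drive_tool(series=[0,0,0.4,0,0,0.0042,-0.5,0,0,0.8,0,0,0.0083,-0.5,0,0,1.2,0,0,0.0125,-0.5])

```text
time: 13.68
ee_pos: [0.6343, 0.0555, 0.1492]
eef_rot: [0.343, 0.939, 0.0, -0.0]
ft_force: [-0.9, 1.6, 0.3]
width: 0.0393
grip_force: 25.0
```

```bash
python3 rd.py
```

```text
turn 92.05 zerr 0.01 mm Tz -0.153 j7 0.6646 q7 1.03 Ftool [ 1.7  0.7 -0.3] t 13.68
```

drive_tool(series=[0,0,0.4,0,0,0.0042,-0.5,0,0,0.8,0,0,0.0083,-0.5,0,0,1.2,0,0,0.0125,-0.5])

```text
time: 13.93
ee_pos: [0.6344, 0.0555, 0.1488]
eef_rot: [0.391, 0.92, 0.0, -0.0]
ft_force: [-0.9, 1.4, 0.8]
width: 0.0398
grip_force: 25.0
```

```bash
python3 rd.py
```

```text
turn 98.04 zerr 0.04 mm Tz -0.097 j7 0.6623 q7 0.94 Ftool [ 1.6  0.3 -0.8] t 13.93
```

drive_tool(series=[0,0,0.4,0,0,0.0042,-0.5,0,0,0.8,0,0,0.0083,-0.5,0,0,1.2,0,0,0.0125,-0.5])

```text
time: 14.18
ee_pos: [0.6344, 0.0555, 0.1482]
eef_rot: [0.439, 0.899, 0.0, -0.0]
ft_force: [-0.3, 3.1, -0.6]
width: 0.0393
grip_force: 25.0
```

```bash
python3 rd.py
```

```text
turn 104.04 zerr 0.01 mm Tz -0.086 j7 0.6598 q7 0.84 Ftool [2.7 1.7 0.6] t 14.18
```

drive_tool(series=[0,0,0.4,0,0,0.0042,-0.5,0,0,0.8,0,0,0.0083,-0.5,0,0,1.2,0,0,0.0125,-0.5])

```text
time: 14.43
ee_pos: [0.6345, 0.0556, 0.1478]
eef_rot: [0.485, 0.874, 0.0, -0.0]
ft_force: [-0.7, 2.3, -0.4]
width: 0.0399
grip_force: 25.0
```

```bash
python3 rd.py
```

```text
turn 110.04 zerr 0.04 mm Tz -0.155 j7 0.6580 q7 0.75 Ftool [2.3 0.6 0.4] t 14.43
```

drive_tool(series=[0,0,0.4,0,0,0.0042,-0.5,0,0,0.8,0,0,0.0083,-0.5,0,0,1.2,0,0,0.0125,-0.5])

```text
time: 14.68
ee_pos: [0.6345, 0.0556, 0.1473]
eef_rot: [0.53, 0.848, 0.0, -0.0]
ft_force: [-1.3, 2.6, 0.1]
width: 0.0393
grip_force: 25.0
```

```bash
python3 rd.py
```

```text
turn 116.04 zerr 0.06 mm Tz -0.177 j7 0.6561 q7 0.66 Ftool [ 2.9 -0.  -0.1] t 14.68
```

drive_tool(series=[0,0,0.4,0,0,0.0042,-0.5,0,0,0.8,0,0,0.0083,-0.5,0,0,1.2,0,0,0.0125,-0.5])

```text
time: 14.93
ee_pos: [0.6346, 0.0556, 0.1468]
eef_rot: [0.574, 0.819, 0.001, -0.0]
ft_force: [0.9, 2.6, 0.7]
width: 0.039
grip_force: 25.0
```

```bash
python3 rd.py
```

```text
turn 122.03 zerr 0.06 mm Tz -0.089 j7 0.6536 q7 0.56 Ftool [ 2.2  1.7 -0.7] t 14.93
```

drive_tool(series=[0,0,0.4,0,0,0.0042,-0.5,0,0,0.8,0,0,0.0083,-0.5,0,0,1.2,0,0,0.0125,-0.5])

```text
time: 15.18
ee_pos: [0.6346, 0.0556, 0.1463]
eef_rot: [0.616, 0.788, 0.001, -0.0]
ft_force: [0.0, 2.4, -0.1]
width: 0.0391
grip_force: 25.0
```

```bash
python3 rd.py
```

```text
turn 128.03 zerr 0.07 mm Tz -0.145 j7 0.6517 q7 0.47 Ftool [2.3 0.6 0.1] t 15.18
```

drive_tool(series=[0,0,0.4,0,0,0.0042,-0.5,0,0,0.8,0,0,0.0083,-0.5,0,0,1.2,0,0,0.0125,-0.5])

```text
time: 15.43
ee_pos: [0.6347, 0.0556, 0.1458]
eef_rot: [0.656, 0.754, 0.001, -0.0]
ft_force: [0.9, 3.2, -0.1]
width: 0.0394
grip_force: 25.0
```

```bash
python3 rd.py
```

```text
turn 134.03 zerr 0.10 mm Tz -0.133 j7 0.6500 q7 0.38 Ftool [3.  1.4 0.1] t 15.43
```

drive_tool(series=[0,0,0.4,0,0,0.0042,-0.5,0,0,0.8,0,0,0.0083,-0.5,0,0,1.2,0,0,0.0125,-0.5])

```text
time: 15.68
ee_pos: [0.6347, 0.0556, 0.1454]
eef_rot: [0.695, 0.719, 0.001, -0.0]
ft_force: [0.8, 2.3, 0.3]
width: 0.0394
grip_force: 25.0
```

```bash
python3 rd.py
```

```text
turn 140.03 zerr 0.12 mm Tz -0.109 j7 0.6487 q7 0.29 Ftool [ 2.3  0.9 -0.3] t 15.68
```

drive_tool(series=[0,0,0.4,0,0,0.0042,-0.5,0,0,0.8,0,0,0.0083,-0.5,0,0,1.2,0,0,0.0125,-0.5])

```text
time: 15.93
ee_pos: [0.6348, 0.0556, 0.1449]
eef_rot: [0.732, 0.682, 0.001, -0.0]
ft_force: [0.3, 2.3, 0.8]
width: 0.0393
grip_force: 25.0
```

```bash
python3 rd.py
```

```text
turn 146.03 zerr 0.14 mm Tz -0.123 j7 0.6148 q7 0.20 Ftool [ 2.3  0.1 -0.8] t 15.93
```

drive_tool(series=[0,0,0.4,0,0,0.0042,-0.5,0,0,0.8,0,0,0.0083,-0.5,0,0,1.2,0,0,0.0125,-0.5])

```text
time: 16.18
ee_pos: [0.6348, 0.0556, 0.1444]
eef_rot: [0.766, 0.642, 0.001, -0.0]
ft_force: [1.6, 1.8, 0.3]
width: 0.0392
grip_force: 25.0
```

```bash
python3 rd.py
```

```text
turn 152.03 zerr 0.15 mm Tz -0.116 j7 0.6112 q7 0.10 Ftool [ 2.1  1.2 -0.3] t 16.18
```

drive_tool(series=[0,0,0.4,0,0,0.0042,-0.5,0,0,0.8,0,0,0.0083,-0.5,0,0,1.2,0,0,0.0125,-0.5])

```text
time: 16.43
ee_pos: [0.6349, 0.0556, 0.1439]
eef_rot: [0.799, 0.601, 0.001, -0.0]
ft_force: [0.8, 2.3, 0.2]
width: 0.0395
grip_force: 25.0
```

```bash
python3 rd.py
```

```text
turn 158.03 zerr 0.17 mm Tz -0.146 j7 0.6049 q7 0.01 Ftool [ 2.4  0.1 -0.2] t 16.43
```

Joint 7's torque steps by 0.034 between 140° and 146°, the size expected for 6 N, so the foot seems to have touched. I'll keep reading to confirm the slope.

drive_tool(series=[0,0,0.4,0,0,0.0046,-0.5,0,0,0.8,0,0,0.0092,-0.5,0,0,1.2,0,0,0.0138,-0.5])

```text
time: 16.68
ee_pos: [0.6349, 0.0556, 0.1434]
eef_rot: [0.829, 0.559, 0.001, -0.0]
ft_force: [0.5, 1.7, 1.3]
width: 0.0394
grip_force: 25.0
```

```bash
python3 rd.py
```

```text
turn 164.03 zerr 0.14 mm Tz -0.142 j7 0.6000 q7 -0.08 Ftool [ 1.7 -0.2 -1.3] t 16.68
```

drive_tool(series=[0,0,0.4,0,0,0.0046,-0.5,0,0,0.8,0,0,0.0092,-0.5,0,0,1.2,0,0,0.0138,-0.5])

```text
time: 16.93
ee_pos: [0.635, 0.0555, 0.1429]
eef_rot: [0.857, 0.515, 0.001, -0.0]
ft_force: [1.5, 2.2, 0.7]
width: 0.0395
grip_force: 25.0
```

```bash
python3 rd.py
```

```text
turn 170.03 zerr 0.14 mm Tz -0.192 j7 0.5953 q7 -0.17 Ftool [ 2.6  0.3 -0.7] t 16.93
```

drive_tool(series=[0,0,0.4,0,0,0.0046,-0.5,0,0,0.8,0,0,0.0092,-0.5,0,0,1.2,0,0,0.0138,-0.5])

```text
time: 17.18
ee_pos: [0.635, 0.0555, 0.1423]
eef_rot: [0.883, 0.469, 0.001, -0.0]
ft_force: [1.7, 1.5, -0.1]
width: 0.0392
grip_force: 25.0
```

```bash
python3 rd.py
```

```text
turn 176.03 zerr 0.11 mm Tz -0.213 j7 0.5910 q7 -0.26 Ftool [2.2 0.5 0.1] t 17.18
```

The slope and Tz (0.13 → 0.20) both confirm contact at about 143°. The target is about 188°.

drive_tool(series=[0,0,0.4,0,0,0.0046,-0.5,0,0,0.8,0,0,0.009,-0.5,0,0,1.2,0,0,0.0135,-0.5])

```text
time: 17.43
ee_pos: [0.6351, 0.0555, 0.1419]
eef_rot: [0.907, 0.422, 0.001, -0.0]
ft_force: [1.9, 2.1, -0.1]
width: 0.0395
grip_force: 25.0
```

```bash
python3 rd.py
```

```text
turn 182.03 zerr 0.12 mm Tz -0.167 j7 0.5868 q7 -0.35 Ftool [2.9 0.1 0.1] t 17.43
```

drive_tool(series=[0,0,0.4,0,0,0.0042,-0.5,0,0,0.8,0,0,0.0085,-0.5,0,0,1.2,0,0,0.013,-0.5,0,0,1.2,0,0,0.013,-0.5,0,0,1.2,0,0,0.013,-0.5,0,0,1.2,0,0,0.013,-0.5])

```text
time: 17.93
ee_pos: [0.635, 0.0554, 0.1413]
eef_rot: [0.927, 0.375, 0.001, -0.0]
ft_force: [4.0, 3.9, -0.1]
width: 0.0391
grip_force: 25.0
```

```bash
python3 rd.py; python3 -c "
from h import *
a=crop('side',250,165,70,60,8); cv2.imwrite('pics/clamp.png',a)"
```

```text
turn 187.89 zerr 0.07 mm Tz 0.010 j7 -0.0391 q7 -0.44 Ftool [ 5.5 -0.   0.1] t 17.93
```

View pics/clamp.png

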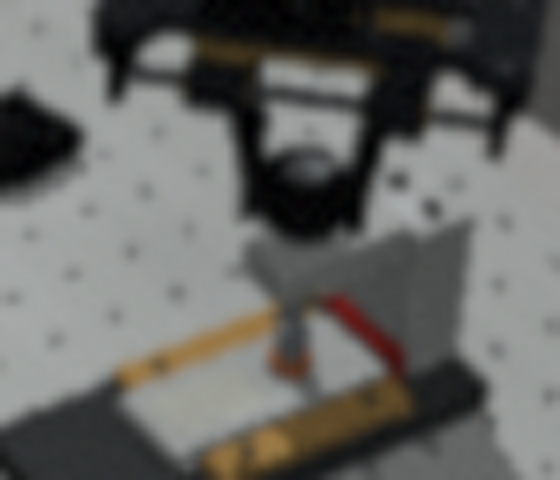

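The orange foot sits on the blank at (290,360), and the blank is against the red stop. I'll let go and rise.

drive_tool(series=[0,0,0,0,0,0,-0.05,0,0,0,0,0,0,0.2,0,0,0,0,0,0,0.5,0,0,0,0,0,0,0.8,0,0,0,0,0,0,0.8,0,0,0,0,0,0,0.8,0,0,0,0,0,0,0.8], grip_force=5)

```text
time: 18.57
ee_pos: [0.6343, 0.0545, 0.141]
eef_rot: [0.927, 0.374, -0.0, -0.0]
ft_force: [-0.8, 0.6, -0.3]
width: 0.0725
grip_force: 0.0
```

drive_tool(series=[0,0,0,0,0,-0.2,0.8,0,0,0,0,0,-0.5,0.8,0,0,0,0,0,-0.9,0.8,0,0,0,0,0,-1.3,0.8,0,0,0,0,0,-1.8,0.8,0,0,0,0,0,-2.3,0.8,0,0,0,0,0,-2.8,0.8,0,0,0,0,0,-3,0.8,0,0,0,0,0,-3,0.8])

```text
time: 19.32
ee_pos: [0.6353, 0.054, 0.2641]
eef_rot: [0.927, 0.374, 0.002, 0.0]
ft_force: [0.3, 0.2, -0.7]
width: 0.0784
grip_force: 0.0
```

```bash
python3 -c "
from h import *
st(fx(-.18,.0,.26))"
```

```text
t 19.32 p [635.3  54.  264.1] toolx ang 43.95 zax [ 0.004  0.001 -1.   ] F [ 0.26  0.23 -0.67] T [-0.102  0.045 -0.018] w 78.4 q [-0.97  0.64  1.27  1.45 -0.61  1.49 -0.52]
shift units [-3.215 -3.181  0.085]
```

Move away sideways for one last look.

drive_tool(series=[0,0,0,-0.5,-0.5,0,0.8,0,0,0,-1,-1,0,0.8,0,0,0,-1.5,-1.5,0,0.8,0,0,0,-2,-2,0,0.8,0,0,0,-2.5,-2.5,0,0.8,0,0,0,-3,-3,0,0.8,0,0,0,-3.2,-3.2,0,0.8,0,0,0,-3.2,-3.2,0,0.8,0,0,0,-3.2,-3.2,0,0.8])

```text
time: 20.07
ee_pos: [0.4508, 0.0601, 0.2614]
eef_rot: [0.926, 0.377, 0.002, -0.004]
ft_force: [0.0, -0.6, -0.1]
width: 0.0785
grip_force: 0.0
```

```bash
python3 -c "
from h import *
a=cv2.resize(camera('top')[75:275,60:450,::-1],None,fx=2,fy=2,interpolation=cv2.INTER_CUBIC); cv2.imwrite('pics/end.png',a)"
```

```text
(no output)
```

View pics/end.png

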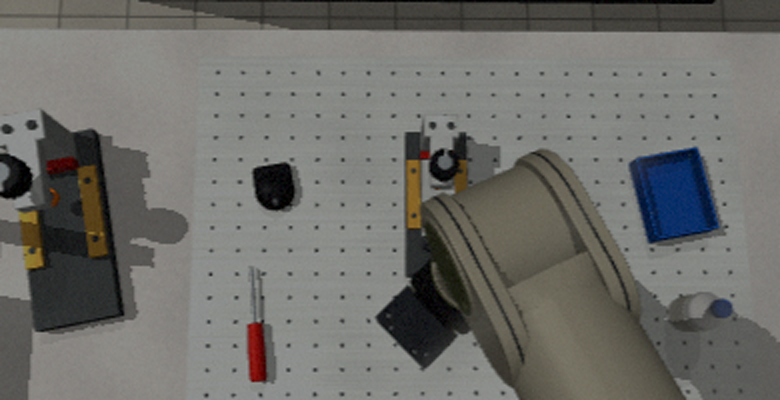

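The knob mark at (445,163) now points roughly the opposite way, as 188° requires. The blank still meets the red stop at (424,157), and the bystanders haven't moved.

```bash
python3 -c "
from bench import r
print(r.close_job())"
```

```text
the job is handed in; nothing more can be done
None
```

The job is handed in, result not reported back: the blank is home against the red stop (about 12 N push), the knob was turned about 45° past touch and released, and the bystanders in the last picture hadn't moved.

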